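Fetch the glass colour reference from its bayonet pot into the light viewer

TASK

Open the round grey storage pot: press its metal cover down against the spring, turn it a quarter turn anticlockwise (seen from above), lift it off and set it right way up on the sheet of cardboard. Lift out the amber glass cell by the sides that the pot leaves free, stand it upright on the black rubber mat and let go, then take it again by its other two sides and stand it in the white light viewer, midway between lamp and eyepiece housing, with its clear faces square to the light, and let go. Leave the tins, bottle, bowl, lid, brush and knife where they are.

Things in the scene. Friction and masses are not known exactly. Their poses are not given: they have to be found in the camera images.
- pot: Round grey storage pot fixed to the bench, wall 100 mm across, rim 78 mm above the bench, foot flange 124 mm across; its place and yaw vary. Origin: centre of its underside, z up. Under the cover the cell stands in it on a floor 20 mm above the bench, the cell's axes along the pot's. Two outer lugs 72 to 79 mm above the bench hold the cover.
- pot_mouth (a point): Centre of the pot's rim, 78 mm above the bench, axes as the pot's. Two guide plates, 30 mm wide, 4 mm thick, tops 120 mm above the bench (level with the cell's top), stand 3 mm from the cell's -x and +x sides, so in the pot the cell can be gripped only across y. The spring ring inside the rim, 89 mm inside, rises to 93 mm above the bench.
- cover: Loose hollow aluminium cover, 0.22 kg: skirt 130 mm across, 43 mm tall, then a 94 mm dome up to 85 mm, then a black bar grip 80 mm long (x), 24 mm wide (y), from 85 to 127 mm. Origin: centre of the skirt's lower edge, z up. It starts locked on the pot, origin 52 mm above the bench, x axis along the pot's x. Once unlocked lift it straight up 75 mm or more, to clear the cell.
- cover_grip (a point): Middle of the bar grip, 113 mm above the cover's origin, 14 mm below the bar's top; axes as the cover's. To unlock: press down 7 to 10 mm (10 is the stop), keep it down and turn anticlockwise seen from above; after 45 degrees the press may relax. From 65 degrees it comes free (best 75 to 85); a stop ends the turn at about 92.
- spring (a joint): Travel in m of the pot's spring ring that carries the cover: about 0.003 locked, 0.013 pressed fully down (takes about 8 N besides the cover's weight), 0 with the cover off. The cover can turn when it reads over 0.0095. Unlocked and let go, the cover stands 3 mm above its locked height.
- cell: Loose amber glass reference cell, a solid upright block 50 mm (x) by 40 mm (y) by 100 mm tall, 0.28 kg. Origin: centre of its underside, z up. Clear faces -y and +y; frosted white faces -x and +x. The top 25 mm are a black head of the same width, to be gripped across x (50 mm) or y (40 mm).
- cell_head (a point): Centre of the cell's black head, 87.5 mm above its underside and 12.5 mm below its top; axes as the cell's.
- mat: Square black rubber mat fixed on the bench, 110 by 110 mm, 4 mm thick. Origin: centre of its underside.
- card: Square sheet of brown cardboard fixed on the bench, 150 by 150 mm, 3 mm thick. Origin: centre of its underside.
- viewer: White light viewer fixed on the bench, place and yaw vary: base 100 mm (x) by 190 mm (y), 12 mm thick, with two housings 70 mm wide (x), tops 118 mm above the bench: lamp at +y, eyepiece at -y. Light runs along its y axis. Origin: centre of its underside, midway between the housings' inner faces, z up.
- viewer_stage (a point): Centre of the viewer's stage, the surface the cell stands on, 12 mm above the bench; axes as the viewer's (y = light path). The housings' inner faces are 28 mm from it at -y and +y; the gap is open above and towards -x and +x, and fingers fit only beside the cell's sides that face -x and +x.
- tin_tall: Bystander, leave alone: closed dark blue tin, 84 mm across, 100 mm tall.
- tin_low: Bystander, leave alone: closed green tin, 90 mm across, 75 mm tall.
- bottle: Bystander, leave alone: amber bottle, 68 mm across, 150 mm tall.
- bowl: Bystander, leave alone: small brass bowl, 90 mm across, 40 mm tall.
- brush: Bystander, leave alone: paint brush lying on the bench, 200 mm long.
- palette_knife: Bystander, leave alone: palette knife lying on the bench, 200 mm long.
- tin_lid: Bystander, leave alone: flat steel tin lid, 84 mm across, 10 mm thick.

How it is judged:
On the way, in this order (a step that is already met when the one before it is completed fails the run):
1. the cover is pressed down against its spring, before it is turned (value of joint spring above 0.0075 m and angle between the x axis of cover and the x axis of pot, either way round below 0.25 rad), for 0.02 s.
2. the cover is turned at least 63 degrees while on the pot (angle between the x axis of cover and the x axis of pot, either way round above 1.1 rad and horizontal distance between cover and pot below 0.015 m and height (world z) of cover below 0.075 m), for 0.05 s.
3. the cover rests right way up on the cardboard, let go (horizontal distance between cover and card below 0.045 m and height (world z) of cover below 0.009 m and angle between cover's own z axis and vertical below 0.08 rad and linear speed of cover below 0.02 m/s and angular speed of cover below 0.2 rad/s and contact force between the fingers and cover below 0.1 N), for 0.1 s.
4. the cell stands upright on the black rubber mat, let go (angle between cell's own z axis and vertical below 0.08 rad and linear speed of cell below 0.02 m/s and angular speed of cell below 0.2 rad/s and horizontal distance between cell and mat below 0.05 m and height (world z) of cell below 0.008 m and contact force between the fingers and cell below 0.1 N), for 0.1 s.
At the end, for the whole second after the job is handed in: The cell stands at rest, upright, down on the viewer's stage (within 4 mm), within 10 mm of its centre, clear faces square to the light within 8 degrees, either way round. The cover lies at rest, level, right way up on the cardboard, within 45 mm of its centre (angle between each of cell, cover's own z axis and vertical below 0.08 rad and linear speed of each of cell, cover below 0.02 m/s and angular speed of each of cell, cover below 0.2 rad/s and horizontal distance between cell and viewer_stage below 0.01 m and z of cell in the frame of viewer_stage below 0.004 m and angle between the y axis of cell and the y axis of viewer, either way round below 0.14 rad and horizontal distance between cover and card below 0.045 m and height (world z) of cover below 0.009 m); the robot touches nothing.
It fails at once if the cover is forced round on the pot without being pressed down (angle between the x axis of cover and the x axis of pot, either way round between 0.2 and 0.6 rad and value of joint spring below 0.006 m and horizontal distance between cover and pot below 0.02 m and height (world z) of cover between 0.03 and 0.065 m).
It fails at once if a bystander is moved more than 30 mm (distance of any of tin_tall, tin_low, bottle, bowl, brush, palette_knife, tin_lid from where it was at the start of the episode above 0.03 m).
It fails at once if the cell is tipped more than 40 degrees (angle between cell's own z axis and vertical above 0.7 rad).
It also fails if it takes over 72 s, if anything falls off the work surface, if the arm or the gripper's body presses on something with over 40 N, if the wrist force passes 120 N, or if a joint passes its speed limit or range.

ROBOT

A 6-joint arm with a two-finger parallel gripper is mounted at the origin on the work surface. World frame = base frame: x ahead of the robot, y to its left, z up, the work surface at z = 0. Lengths are in m, angles in rad, forces in N, time in s.
With the tool pointing down it reaches from about 0.275 to 0.825 m from the base axis. Payload 4.9 kg.
Tool frame: the origin (TCP) lies where the fingers leave the gripper's body, on its centre line; the fingertips stand 73 mm ahead of it and the grasp point (between the pads) lies 54 mm ahead of it; x points along the fingers, y is the direction in which the jaws open and shut, and the axes are right-handed (so a half turn about x gives the same grasp; the last joint's range is limited). The gripper opens to 85 mm and grips with 20 to 120 N. Pads are 22 mm wide; open, the fingers measure 114 mm over their backs; the gripper's body (76 mm by 85 mm) begins 54 mm behind the grasp point. The pads swing forward as they close: fully open they stand 13 mm farther back than shut.
Start: joints at [-1.271, 0.326, -0.193, 1.052, 0, 1.437], TCP at [0.231, -0.499, 0.304] pointing down, gripper open.
Joint ranges: [-2.65, 2.65], [-0.97, 1.79], [-1.3, 1.35], [-1.93, 2.1], [-1.47, 1.37], [-3.14, 3.14]. Speed limits (rad/s): [2.57, 2.57, 3.14, 3.14, 3.14, 3.14].

INTERFACE

Orientations are given as a unit quaternion [w, x, y, z].
In Python, from plant import ctrl gives the robot as it stands.
- The arm moves only by the tool send_rows, never from a script. Its argument "series" is a list of rows, each a list of 6 numbers: the shift along the tool's x, y, z in mm, then the turn, a rotation vector about the tool's x, y, z in rad. A call has 1 to 12 rows; each row shifts and turns the commanded pose from where the row before left it, along the tool's axes as they then stand; what a row does not reach is not made up. A row lasts 1/10 s, in which the tool goes at most 50 mm and 8.59 degrees, less where a joint would pass 70% of its speed; a pose out of reach is approached as far as the arm can. A call with a gripper value outside its range is refused whole. "fingers" is the closure, from 0 (fully open) to 1 (shut), set as the call begins (left out, the last holds). The fingers move at their own pace and stop on an object; the grip force is fixed at half the most. Time passes only in rows, so rows that do not move let the fingers close. It gives the time, the measured TCP pose, the force and the opening at its end, in the units of the state.
- ctrl.read_state(): the state, without advancing time (a new reading comes with each control period).
- ctrl.get_image(name): name is "side" or "top" or "wrist"; returns (picture, depth): 420x560x3 uint8, blue, green, red; 420x560 float32, m along the optical axis (not along the pixel's ray), 0 where there is no reading.
- ctrl.get_calibration(name): a dict with "fx", "fy", "cx", "cy" (pixels), "eye" and "orientation" of the camera in the world. Camera axes: x right, y up, looking along -z (the intrinsics and any distortion apply to the point x, -y, -z); pixel columns grow to the right and rows downward; lengths in m; the calibration is good to about 2 mm. The wrist camera is an equidistant fisheye: a pixel r from the principal point sees the ray r / f radians off the axis. A picture is of the moment at which its call begins: read the wrist's pose just before it. get_calibration takes no time and is no camera call; for the wrist camera it gives the pose at the moment of the call.
- ctrl.finish_job(): hands the job in, once; it reports no verdict.
The state is a dict: "time": time; "q": joint angles; "qvel": joint speeds; "effort": joint torques, N m; "position": TCP position; "eef_rot": TCP orientation; "ft_force": force on the tool from outside, world axes, zero at the start; "ft_torque": the same for the moment, N m; "gripper_width": finger opening in m.
Only numpy, scipy, OpenCV 4.12 (cv2) and the standard library are available. Lean on these libraries where they do the work, as an engineer would, in place of code of your own. Each camera call takes 0.05 s, during which the arm holds its last target.

## Working session

There is one attempt and no reset: what is moved stays moved. The work goes in short steps, Python scripts to look and compute and a tool call to move; the robot and the scene stay as the last step left them, time stands still between calls to the robot, and variables do not carry over. Pictures are saved under pics/ and viewed, and the job is handed in when it is done.

Besides the shell and the picture viewer there is one more tool, called in YAML: its name, and indented under it one key for each argument. send_rows: Moves the arm, as the interface text tells. Its arguments: {"type":"object","properties":{"series":{"type":"array","items":{"type":"array","items":{"type":"number"}}},"fingers":{"type":"number"}},"required":["series"]}

```bash
ls; mkdir -p pics; cat > h.py <<'E'
import numpy as np, cv2, json
from scipy.spatial.transform import Rotation as R
from plant import ctrl
def rot(q): return R.from_quat([q[1],q[2],q[3],q[0]])
def grab(n,tag):
    c=ctrl.get_calibration(n); im,d=ctrl.get_image(n)
    cv2.imwrite(f'pics/{tag}.png',im); np.savez(f'pics/{tag}.npz',im=im,d=d,eye=c['eye'],o=c['orientation'],k=[c['fx'],c['fy'],c['cx'],c['cy']])
    return c,im,d
def load(tag):
    z=np.load(f'pics/{tag}.npz'); return z
def ray(z,u,v):
    fx,fy,cx,cy=z['k']; d=np.stack([(np.asarray(u)-cx)/fx,-(np.asarray(v)-cy)/fy,-np.ones_like(np.asarray(u,float))],-1)
    return rot(z['o']).apply(d)
def onplane(z,u,v,h):
    d=ray(z,u,v); e=z['eye']; t=(h-e[2])/d[...,2]; return e+t[...,None]*d
def cloud(z):
    H,W=z['d'].shape; u,v=np.meshgrid(np.arange(W),np.arange(H))
    d=ray(z,u.ravel()*1.0,v.ravel()*1.0)*z['d'].ravel()[:,None]+z['eye']; d[z['d'].ravel()==0]=np.nan
    return d.reshape(H,W,3)
E
python3 - <<'E'
from h import *
print(ctrl.read_state())
for n in ['top','side']:
    c,im,d=grab(n,n+'0'); print(n,c,(d==0).mean())
print(ctrl.get_calibration('wrist'))
E
```

```text
pics
{'time': 0.0, 'q': array([-1.27120890e+00,  3.26937277e-01, -1.93662387e-01,  1.05201879e+00,
       -1.17034516e-05,  1.43656786e+00]), 'qvel': array([ 0.00076974, -0.00083596,  0.00097271,  0.00034258,  0.00034782,
        0.00040075]), 'effort': array([-6.39919072e-04, -4.43397939e+01,  2.62441224e+01,  1.53320620e-02,
       -1.00151935e-04, -1.29662484e-05]), 'position': array([ 0.23102923, -0.49857175,  0.30307554]), 'eef_rot': array([-0.15153546, -0.69047993, -0.15281882,  0.69059458]), 'ft_force': array([ 0.01517033, -0.14412535, -1.31251003]), 'ft_torque': array([0.00669853, 0.00501673, 0.07809192]), 'gripper_width': 0.0855969397562067}
top {'fx': 471.82331344869124, 'fy': 471.82331344869124, 'cx': 275.77739652283395, 'cy': 208.56055264253882, 'eye': array([ 0.40363584, -0.01622581,  1.35042682]), 'orientation': array([-0.70104936, -0.06993609,  0.06038175,  0.70710167])} 0.004030612244897959
side {'fx': 414.5666212829794, 'fy': 414.5666212829794, 'cx': 283.8601791083938, 'cy': 209.55457800813957, 'eye': array([0.23705614, 0.94932152, 0.76002644]), 'orientation': array([-0.14773206, -0.09615116,  0.48167184,  0.85844186])} 0.003996598639455782
{'fx': 325.19226210127806, 'fy': 325.19226210127806, 'cx': 281.0993763415456, 'cy': 205.69239861524525, 'eye': array([ 0.29203028, -0.47028398,  0.37237173]), 'orientation': array([ 0.83506848, -0.11286341,  0.07322685, -0.53344195])}
```

View pics/top0.png

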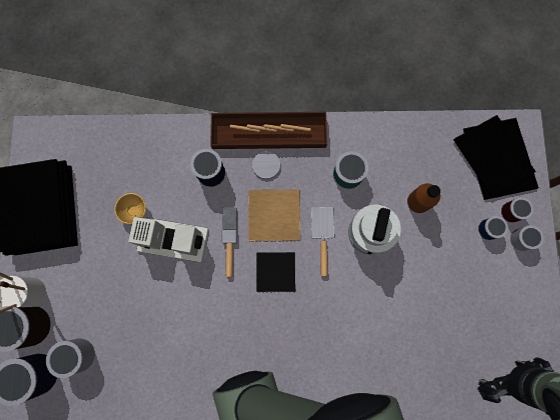

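View pics/side0.png

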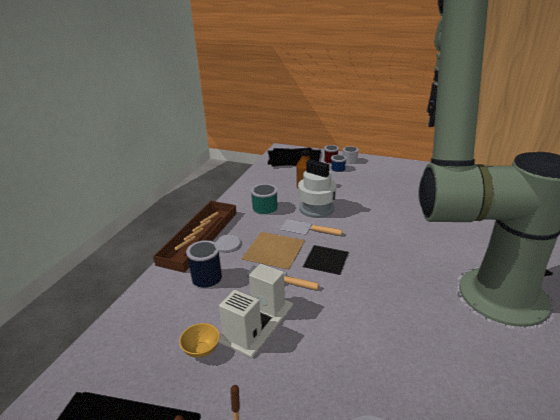

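The top view shows the pot cover at about (375,228), the card at (274,215), the mat at (276,272) and the viewer at (170,240). Next I measure them from depth and colour.

```bash
python3 - <<'E'
from h import *
z=load('top0'); P=cloud(z); im=z['im'].astype(int); 
V,U=np.mgrid[0:420,0:560]
def box(u0,u1,v0,v1): return (U>=u0)&(U<u1)&(V>=v0)&(V<v1)
def rect(m,h,name):
    m=m.astype(np.uint8); c=max(cv2.findContours(m,cv2.RETR_EXTERNAL,cv2.CHAIN_APPROX_NONE)[0],key=cv2.contourArea)[:,0].astype(float)
    p=onplane(z,c[:,0],c[:,1],h)[:,:2]
    r=cv2.minAreaRect((p*1000).astype(np.float32)); print(name,np.array(r[0])+0,r[1],r[2])
rect(box(240,310,180,248)&(im[...,2]-im[...,0]>40),.003,'card')
rect(box(250,302,248,300)&(im.sum(-1)<100),.004,'mat')
for b,n in[((340,410,195,265),'pot'),((125,215,210,270),'viewer')]:
    q=P[box(*b)]; h,e=np.histogram(q[:,2],np.arange(-.01,.2,.004)); print(n,[(round(a,3),c) for a,c in zip(e,h) if c>8])
# bar top
m=box(340,410,195,265)&(P[...,2]>.16); q=P[m]; print('bar',m.sum(),q.mean(0)); rect(m,.179,'bar')
m=box(340,410,195,265)&(P[...,2]>.085)&(P[...,2]<.15); 
m=box(340,410,195,265)&(P[...,2]>.085)&(P[...,2]<.10); rect(m,.095,'skirt')
m=box(125,215,210,270)&(P[...,2]>.11); q=P[m]
rect(m,.118,'housings'); 
n,lab,st,ce=cv2.connectedComponentsWithStats(m.astype(np.uint8))
for i in range(1,n):
    if st[i,4]>100: rect(lab==i,.118,('h',ce[i]))
for t,b in[('top0',(110,410,180,300)),('side0',(190,350,130,360))]:
    i=cv2.imread(f'pics/{t}.png')[b[2]:b[3],b[0]:b[1]]; s=min(800/i.shape[1],600/i.shape[0]); cv2.imwrite(f'pics/{t}z.png',cv2.resize(i,None,fx=s,fy=s,interpolation=2))
E
```

```text
card [637.02380371   8.02602386] (148.54808044433594, 147.16567993164062) 89.39722442626953
mat [472.68682861   3.34074402] (105.57670593261719, 106.86589813232422) 89.50907135009766
pot [(np.float64(-0.01), np.int64(73)), (np.float64(-0.006), np.int64(720)), (np.float64(-0.002), np.int64(1471)), (np.float64(0.002), np.int64(552)), (np.float64(0.006), np.int64(65)), (np.float64(0.01), np.int64(22)), (np.float64(0.014), np.int64(14)), (np.float64(0.054), np.int64(14)), (np.float64(0.058), np.int64(12)), (np.float64(0.062), np.int64(14)), (np.float64(0.066), np.int64(11)), (np.float64(0.07), np.int64(12)), (np.float64(0.074), np.int64(10)), (np.float64(0.078), np.int64(12)), (np.float64(0.082), np.int64(12)), (np.float64(0.086), np.int64(36)), (np.float64(0.09), np.int64(240)), (np.float64(0.094), np.int64(377)), (np.float64(0.098), np.int64(76)), (np.float64(0.102), np.int64(9)), (np.float64(0.106), np.int64(10)), (np.float64(0.114), np.int64(16)), (np.float64(0.122), np.int64(17)), (np.float64(0.126), np.int64(11)), (np.float64(0.13), np.int64(79)), (np.float64(0.134), np.int64(403))
[... 1475 characters left out ...]
64(85)), (np.float64(0.114), np.int64(499)), (np.float64(0.118), np.int64(487)), (np.float64(0.122), np.int64(54))]
bar 337 [ 0.58142323 -0.26568135  0.17723317]
bar [ 581.63446045 -265.46429443] (26.485794067382812, 82.08419036865234) 74.17247009277344
skirt [ 581.76403809 -266.81591797] (126.96627044677734, 131.59698486328125) 44.113861083984375
housings [577.26141357 354.82839966] (61.776954650878906, 69.66535949707031) 79.76991271972656
('h', array([141.44816054, 230.99665552])) [577.26141357 354.82839966] (61.776954650878906, 69.66535949707031) 79.76991271972656
('h', array([182.77229602, 237.95256167])) [557.79547119 244.95306396] (53.53453826904297, 69.95288848876953) 80.5299072265625
```

```bash
ls pics
```

```text
side0.npz
side0.png
side0z.png
top0.npz
top0.png
top0z.png
```

View pics/top0z.png

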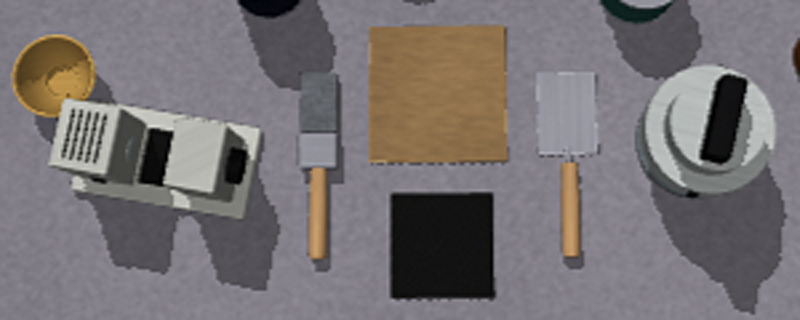

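View pics/side0z.png

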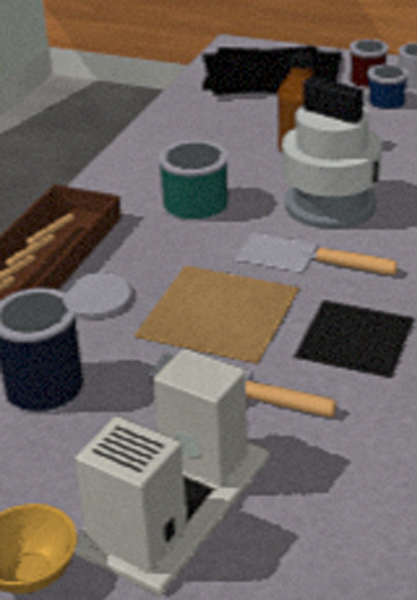

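```bash
cat >> h.py <<'E'
def wrap(a): return (a+180)%360-180
def pose():
    s=ctrl.read_state(); T=rot(s['eef_rot']); y=T.as_matrix()[:,1]
    return s,T,np.degrees(np.arctan2(y[1],y[0]))
def plan(x,y,zt,yaw=None,n=None,step=35.):
    """TCP target, tool down, jaw(y) world yaw deg. prints rows"""
    s,T,yw=pose()
    if yaw is None: yaw=yw
    # pick smaller turn of given yaw (no flip)
    dy=wrap(yaw-yw); yy=np.radians(yw+dy)
    Yv=np.array([np.cos(yy),np.sin(yy),0]);X=np.array([0,0,-1.]);G=R.from_matrix(np.stack([X,Yv,np.cross(X,Yv)],1))
    d=np.array([x,y,zt])-s['position']; rv=(G*T.inv()).as_rotvec()
    if n is None: n=int(max(1,np.ceil(np.linalg.norm(d)*1000/step),np.ceil(np.degrees(np.linalg.norm(rv))/8.)))
    print('yaw now %.1f dyaw %.1f d %s mm n=%d t=%.2f'%(yw,dy,np.round(d*1000,1),n,s['time']))
    rl=(T.inv()*G).as_rotvec()
    out=[]
    for i in range(n):
        Ti=T*R.from_rotvec(rl*i/n)
        out.append([round(v,1) for v in Ti.inv().apply(d*1000/n)]+[round(v,4) for v in rl/n])
    for i in range(0,n,12): print(json.dumps(out[i:i+12]))
def st():
    s,T,yw=pose(); print('t %.2f pos %s yaw %.1f tilt %.2f w %.4f F %s q %s'%(s['time'],np.round(s['position']*1000,1),yw,np.degrees(np.arccos(-T.as_matrix()[2,0])),s['gripper_width'],np.round(s['ft_force'],1),np.round(s['q'],2)))
E
python3 - <<'E'
from h import *
st()
plan(.582,-.266,.300,74.2); plan(.582,-.266,.300,74.2-180)
E
```

```text
t 0.10 pos [ 231.1 -498.7  303.2] yaw -65.1 tilt 0.09 w 0.0858 F [0.1 0.4 0.1] q [-1.27  0.33 -0.19  1.05  0.    1.44]
yaw now -65.1 dyaw 139.3 d [350.9 232.7  -3.2] mm n=18 t=0.10
[[0.2, -3.5, -23.1, -0.1351, -0.0001, 0.0], [0.2, -0.4, -23.4, -0.1351, -0.0001, 0.0], [0.2, 2.8, -23.2, -0.1351, -0.0001, 0.0], [0.2, 5.9, -22.6, -0.1351, -0.0001, 0.0], [0.2, 8.9, -21.6, -0.1351, -0.0001, 0.0], [0.2, 11.7, -20.3, -0.1351, -0.0001, 0.0], [0.2, 14.3, -18.5, -0.1351, -0.0001, 0.0], [0.2, 16.7, -16.4, -0.1351, -0.0001, 0.0], [0.2, 18.7, -14.0, -0.1351, -0.0001, 0.0], [0.2, 20.5, -11.3, -0.1351, -0.0001, 0.0], [0.2, 21.8, -8.5, -0.1351, -0.0001, 0.0], [0.2, 22.7, -5.5, -0.1351, -0.0001, 0.0]]
[[0.2, 23.3, -2.4, -0.1351, -0.0001, 0.0], [0.2, 23.4, 0.8, -0.1351, -0.0001, 0.0], [0.2, 23.1, 3.9, -0.1351, -0.0001, 0.0], [0.2, 22.3, 7.0, -0.1351, -0.0001, 0.0], [0.2, 21.2, 10.0, -0.1351, -0.0001, 0.0], [0.2, 19.6, 12.7, -0.1351, -0.0001, 0.0]]
yaw now -65.1 dyaw -40.7 d [350.9 232.7  -3.2] mm n=13 t=0.10
[[0.3, -4.9, -32.0, 0.0546, 0.0, 0.0001], [0.3, -6.6, -31.7, 0.0546, 0.0, 0.0001], [0.3, -8.4, -31.3, 0.0546, 0.0, 0.0001], [0.3, -10.0, -30.8, 0.0546, 0.0, 0.0001], [0.3, -11.7, -30.2, 0.0546, 0.0, 0.0001], [0.3, -13.3, -29.5, 0.0546, 0.0, 0.0001], [0.3, -14.9, -28.7, 0.0546, 0.0, 0.0001], [0.3, -16.5, -27.9, 0.0546, 0.0, 0.0001], [0.3, -18.0, -26.9, 0.0546, 0.0, 0.0001], [0.3, -19.4, -25.9, 0.0546, 0.0, 0.0001], [0.3, -20.8, -24.8, 0.0546, 0.0, 0.0001], [0.2, -22.1, -23.7, 0.0546, 0.0, 0.0001]]
[[0.2, -23.4, -22.4, 0.0546, 0.0, 0.0001]]
```

send_rows:
  series:
    - [0.2,-3.5,-23.1,-0.135,0,0]
    - [0.2,-0.4,-23.4,-0.135,0,0]
    - [0.2,2.8,-23.2,-0.135,0,0]
    - [0.2,5.9,-22.6,-0.135,0,0]
    - [0.2,8.9,-21.6,-0.135,0,0]
    - [0.2,11.7,-20.3,-0.135,0,0]
    - [0.2,14.3,-18.5,-0.135,0,0]
    - [0.2,16.7,-16.4,-0.135,0,0]
    - [0.2,18.7,-14.0,-0.135,0,0]
    - [0.2,20.5,-11.3,-0.135,0,0]
    - [0.2,21.8,-8.5,-0.135,0,0]
    - [0.2,22.7,-5.5,-0.135,0,0]
  fingers: 0

```text
time: 1.3
position: [0.4658, -0.3434, 0.301]
eef_rot: [0.606, 0.364, 0.606, -0.364]
ft_force: [-0.5, 0.5, -0.9]
gripper_width: 0.0853
```

send_rows:
  series:
    - [0.2,23.3,-2.4,-0.135,0,0]
    - [0.2,23.4,0.8,-0.135,0,0]
    - [0.2,23.1,3.9,-0.135,0,0]
    - [0.2,22.3,7.0,-0.135,0,0]
    - [0.2,21.2,10.0,-0.135,0,0]
    - [0.2,19.6,12.7,-0.135,0,0]
    - [0,0,0,0,0,0]
    - [0,0,0,0,0,0]

```text
time: 2.1
position: [0.5822, -0.2664, 0.2996]
eef_rot: [0.7, 0.098, 0.701, -0.098]
ft_force: [0.1, -0.6, -1.0]
gripper_width: 0.0853
```

```bash
python3 - <<'E'
from h import *
st(); plan(.582,-.266,.219,74.2); grab('wrist','w1')
E
```

```text
t 2.10 pos [ 582.2 -266.4  299.6] yaw 74.1 tilt 0.08 w 0.0853 F [ 0.1 -0.6 -1. ] q [-0.54  0.5   0.06  1.13 -0.   -0.27]
yaw now 74.1 dyaw 0.1 d [ -0.2   0.4 -80.6] mm n=3 t=2.10
[[26.9, 0.1, -0.1, -0.0009, -0.0005, 0.0], [26.9, 0.1, -0.1, -0.0009, -0.0005, 0.0], [26.9, 0.1, -0.1, -0.0009, -0.0005, 0.0]]
```

View pics/w1.png

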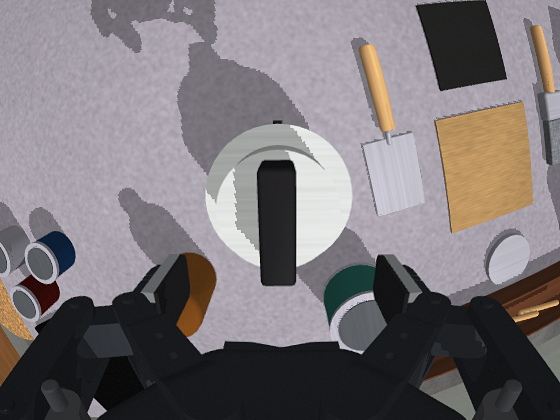

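The wrist view shows the bar vertical at about (277,222), centred between the pads. Going down to grip it.

send_rows:
  series:
    - [27,0,0,0,0,0]
    - [27,0,0,0,0,0]
    - [18,0,0,0,0,0]
    - [9,0,0,0,0,0]
    - [0,0,0,0,0,0]

```text
time: 2.65
position: [0.5811, -0.267, 0.2181]
eef_rot: [0.699, 0.099, 0.701, -0.098]
ft_force: [-0.2, 0.1, -0.0]
gripper_width: 0.0855
```

send_rows:
  series:
    - [0,0,0,0,0,0]
    - [0,0,0,0,0,0]
    - [0,0,0,0,0,0]
    - [0,0,0,0,0,0]
    - [0,0,0,0,0,0]
    - [0,0,0,0,0,0]
    - [0,0,0,0,0,0]
    - [0,0,0,0,0,0]
  fingers: 1

```text
time: 3.45
position: [0.5826, -0.2672, 0.2197]
eef_rot: [0.701, 0.098, 0.7, -0.098]
ft_force: [-0.8, -2.1, 2.4]
gripper_width: 0.0229
```

send_rows:
  series:
    - [3,0,0,0,0,0]
    - [3,0,0,0,0,0]
    - [3,0,0,0,0,0]
    - [1,0,0,0,0,0]
    - [0,0,0,0,0,0]
    - [0,0,0,0,0,0]

```text
time: 4.05
position: [0.5826, -0.2672, 0.2105]
eef_rot: [0.701, 0.098, 0.7, -0.098]
ft_force: [-2.8, -1.2, 10.7]
gripper_width: 0.0233
```

send_rows:
  series:
    - [0,0,0,-0.1,0,0]
    - [0,0,0,-0.1,0,0]
    - [0,0,0,-0.1,0,0]
    - [0,0,0,-0.1,0,0]
    - [0,0,0,-0.1,0,0]
    - [0,0,0,-0.1,0,0]
    - [0,0,0,-0.1,0,0]

```text
time: 4.75
position: [0.5828, -0.2672, 0.2105]
eef_rot: [0.692, -0.15, 0.691, 0.149]
ft_force: [-1.1, -1.6, 9.8]
gripper_width: 0.0231
```

send_rows:
  series:
    - [0,0,0,-0.1,0,0]
    - [0,0,0,-0.1,0,0]
    - [0,0,0,-0.1,0,0]
    - [0,0,0,-0.1,0,0]
    - [0,0,0,-0.1,0,0]
    - [0,0,0,-0.1,0,0]
    - [0,0,0,-0.1,0,0]
    - [0,0,0,0,0,0]
    - [0,0,0,0,0,0]

```text
time: 5.65
position: [0.5823, -0.2677, 0.2105]
eef_rot: [0.598, -0.377, 0.599, 0.376]
ft_force: [-4.1, -3.6, 11.1]
gripper_width: 0.023
```

```bash
python3 - <<'E'
from h import *
st(); grab('wrist','w2');
E
```

```text
t 5.65 pos [ 582.3 -267.7  210.5] yaw 154.3 tilt 0.15 w 0.0230 F [-4.1 -3.6 11.1] q [-0.55  0.56 -0.07  0.94 -0.   -1.67]
```

View pics/w2.png

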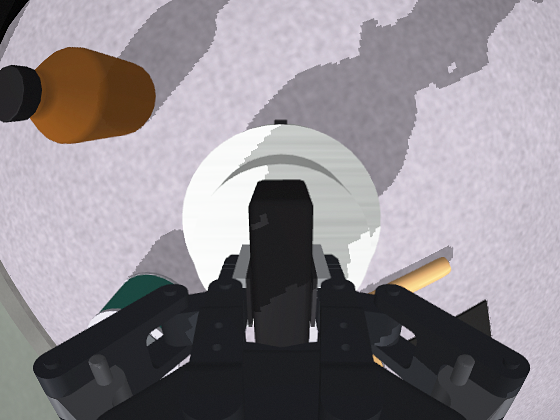

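The bar is still square in the pads after the 80° turn, and the cover's black notch at (280,120) turned with it. Lifting straight up.

send_rows:
  series:
    - [-5,0,0,0,0,0]
    - [-8,0,0,0,0,0]
    - [-10,0,0,0,0,0]
    - [-12,0,0,0,0,0]
    - [-15,0,0,0,0,0]
    - [-20,0,0,0,0,0]
    - [-20,0,0,0,0,0]
    - [-20,0,0,0,0,0]
    - [-12,0,0,0,0,0]
    - [0,0,0,0,0,0]

```text
time: 6.7
position: [0.583, -0.2664, 0.3326]
eef_rot: [0.599, -0.377, 0.598, 0.376]
ft_force: [0.7, 0.1, -1.8]
gripper_width: 0.0231
```

```bash
python3 - <<'E'
from h import *
st(); grab('side','s2'); 
z=load('s2'); i=z['im'][120:330,150:430]; cv2.imwrite('pics/s2z.png',cv2.resize(i,None,fx=2.8,fy=2.8)); plan(.637,.008,.330,154,n=11)
E
```

```text
t 6.70 pos [ 583.  -266.4  332.6] yaw 154.3 tilt 0.13 w 0.0231 F [ 0.7  0.1 -1.8] q [-0.54  0.48  0.12  1.21  0.   -1.67]
yaw now 154.3 dyaw -0.3 d [ 54.4 274.3  -1.2] mm n=11 t=6.75
[[0.1, 6.3, 24.6, 0.0005, 0.0001, 0.0], [0.1, 6.4, 24.6, 0.0005, 0.0001, 0.0], [0.1, 6.4, 24.6, 0.0005, 0.0001, 0.0], [0.1, 6.4, 24.6, 0.0005, 0.0001, 0.0], [0.1, 6.4, 24.6, 0.0005, 0.0001, 0.0], [0.1, 6.4, 24.6, 0.0005, 0.0001, 0.0], [0.1, 6.4, 24.6, 0.0005, 0.0001, 0.0], [0.1, 6.4, 24.6, 0.0005, 0.0001, 0.0], [0.1, 6.4, 24.6, 0.0005, 0.0001, 0.0], [0.1, 6.5, 24.6, 0.0005, 0.0001, 0.0], [0.1, 6.5, 24.6, 0.0005, 0.0001, 0.0]]
```

View pics/s2z.png

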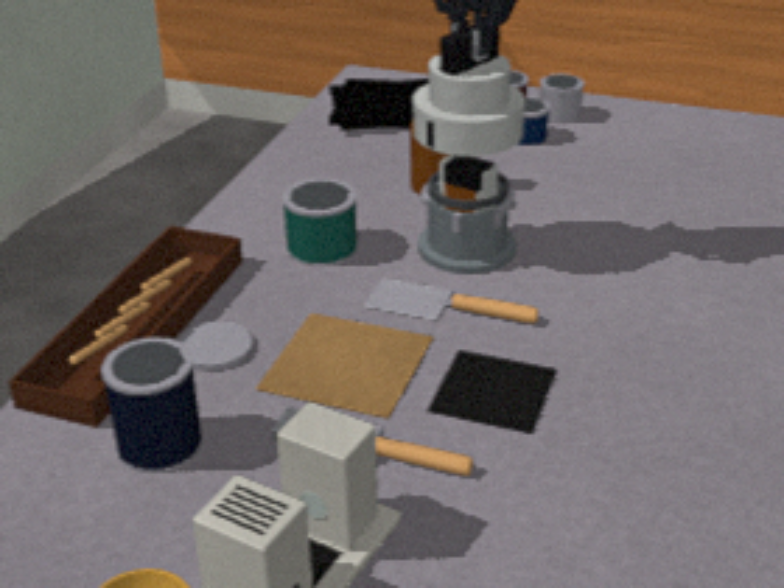

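The cover is clear of the pot and the cell can be seen standing inside. Carrying the cover to the card.

send_rows:
  series:
    - [0,3,12,0,0,0]
    - [0,5,20,0,0,0]
    - [0,7,28,0,0,0]
    - [0,7,28,0,0,0]
    - [0,7,28,0,0,0]
    - [0,7,28,0,0,0]
    - [0,7,28,0,0,0]
    - [0,7,28,0,0,0]
    - [0,7,28,0,0,0]
    - [0,7,24,0,0,0]
    - [0,6,18,0,0,0]
    - [0,0,0,0,0,0]

```text
time: 7.95
position: [0.6357, 0.0105, 0.3297]
eef_rot: [0.597, -0.376, 0.598, 0.379]
ft_force: [-0.4, -1.2, -3.1]
gripper_width: 0.0231
```

send_rows:
  series:
    - [25,0,0,0,0,0]
    - [30,0,0,0,0,0]
    - [30,0,0,0,0,0]
    - [30,0,0,0,0,0]
    - [20,0,0,0,0,0]
    - [10,0,0,0,0,0]
    - [5,0,0,0,0,0]
    - [0,0,0,0,0,0]

```text
time: 8.75
position: [0.6362, 0.0068, 0.181]
eef_rot: [0.599, -0.376, 0.599, 0.376]
ft_force: [0.4, 0.4, -1.9]
gripper_width: 0.0229
```

```bash
python3 - <<'E'
from h import *
st(); plan(.637,.008,.1705)
E
```

```text
t 8.75 pos [636.2   6.8 181. ] yaw 154.3 tilt 0.04 w 0.0229 F [ 0.4  0.4 -1.9] q [-0.11  0.58 -0.12  0.87  0.   -1.23]
yaw now 154.3 dyaw 0.0 d [  0.8   1.2 -10.5] mm n=1 t=8.75
[[10.5, -0.2, 1.4, 0.0, -0.0002, -0.0006]]
```

send_rows:
  series:
    - [5,0,0,0,0,0]
    - [3,0,0,0,0,0]
    - [2,0,0,0,0,0]
    - [1,0,0,0,0,0]
    - [1,0,0,0,0,0]
    - [0,0,0,0,0,0]

```text
time: 9.35
position: [0.6368, 0.0066, 0.1716]
eef_rot: [0.599, -0.377, 0.598, 0.376]
ft_force: [-3.1, -1.4, 9.7]
gripper_width: 0.0233
```

Contact force shows the cover is seated, so I open and rise.

send_rows:
  series:
    - [0,0,0,0,0,0]
    - [0,0,0,0,0,0]
    - [0,0,0,0,0,0]
    - [0,0,0,0,0,0]
    - [0,0,0,0,0,0]
  fingers: 0

```text
time: 9.85
position: [0.6364, 0.0068, 0.1691]
eef_rot: [0.599, -0.376, 0.599, 0.376]
ft_force: [-0.7, -0.5, 0.8]
gripper_width: 0.0856
```

send_rows:
  series:
    - [-15,0,0,0,0,0]
    - [-25,0,0,0,0,0]
    - [-35,0,0,0,0,0]
    - [-35,0,0,0,0,0]
    - [-15,0,0,0,0,0]

```text
time: 10.35
position: [0.6376, 0.0068, 0.2981]
eef_rot: [0.6, -0.377, 0.597, 0.375]
ft_force: [0.3, -0.2, -0.4]
gripper_width: 0.0853
```

```bash
python3 - <<'E'
from h import *
st(); plan(.570,-.200,.30,74.2); grab('top','t3')
z=load('t3'); P=cloud(z); V,U=np.mgrid[0:420,0:560]
m=(U>215)&(U<340)&(V>170)&(V<270)&(P[...,2]>.037)&(P[...,2]<.052); p=P[m]; print(m.sum(),p.mean(0),p[:,:2].min(0),p[:,:2].max(0))
# cell top/guide in pot
b=(U>340)&(U<410)&(V>195)&(V<265)
m=b&(P[...,2]>.112); p=P[m]; print(m.sum(),p.mean(0),cv2.minAreaRect((p[:,:2]*1000).astype(np.float32)))
hd=m&(z['im'].sum(-1)<120); p=P[hd]; print(hd.sum(),p.mean(0),cv2.minAreaRect((p[:,:2]*1000).astype(np.float32)))
i=z['im'][180:290,220:420]; cv2.imwrite('pics/t3z.png',cv2.resize(i,None,fx=4,fy=4,interpolation=2))
E
```

```text
t 10.35 pos [637.6   6.8 298.1] yaw 154.3 tilt 0.29 w 0.0853 F [ 0.3 -0.2 -0.4] q [-0.11  0.49  0.04  1.12  0.   -1.23]
yaw now 154.3 dyaw -80.1 d [ -67.6 -206.8    1.9] mm n=11 t=10.35
[[-0.2, -2.6, -19.6, 0.1271, 0.0004, 0.0003], [-0.2, -5.1, -19.1, 0.1271, 0.0004, 0.0003], [-0.2, -7.5, -18.3, 0.1271, 0.0004, 0.0003], [-0.2, -9.7, -17.2, 0.1271, 0.0004, 0.0003], [-0.2, -11.8, -15.9, 0.1271, 0.0004, 0.0003], [-0.2, -13.7, -14.2, 0.1271, 0.0004, 0.0003], [-0.2, -15.4, -12.4, 0.1271, 0.0004, 0.0003], [-0.2, -16.9, -10.3, 0.1271, 0.0004, 0.0003], [-0.2, -18.0, -8.1, 0.1271, 0.0004, 0.0003], [-0.2, -18.9, -5.7, 0.1271, 0.0004, 0.0003], [-0.2, -19.5, -3.3, 0.1271, 0.0004, 0.0003]]
169 [ 0.65276892 -0.03563063  0.04537752] [ 0.59453367 -0.17948457] [0.76001188 0.17104981]
347 [ 0.58268664 -0.26676307  0.119311  ] ((583.080078125, -267.2643737792969), (40.35445022583008, 64.97096252441406), 73.51775360107422)
295 [ 0.58231386 -0.26662317  0.11937265] ((583.1810302734375, -267.2600402832031), (40.44408416748047, 51.36588668823242), 73.96831512451172)
```

View pics/t3z.png

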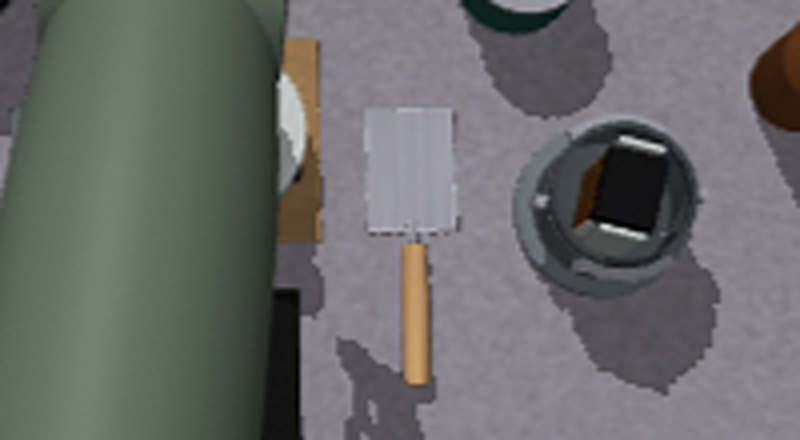

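The top view shows the pot at about (615,200) in the crop, with the black head between its two white guide plates; the cell is at (0.583,-0.267), yaw -16°. Moving above it.

```bash
python3 - <<'E'
from h import *
plan(.5827,-.2668,.26,74.1,n=12)
E
```

```text
yaw now 154.3 dyaw -80.2 d [ -55.5 -273.5  -39.5] mm n=12 t=10.40
[[3.3, -5.7, -22.6, 0.1166, 0.0006, 0.0003], [3.3, -8.3, -21.7, 0.1166, 0.0006, 0.0003], [3.3, -10.8, -20.6, 0.1166, 0.0006, 0.0003], [3.3, -13.1, -19.2, 0.1166, 0.0006, 0.0003], [3.3, -15.2, -17.6, 0.1166, 0.0006, 0.0003], [3.3, -17.2, -15.7, 0.1166, 0.0006, 0.0003], [3.3, -18.9, -13.6, 0.1166, 0.0006, 0.0003], [3.3, -20.3, -11.3, 0.1166, 0.0006, 0.0003], [3.3, -21.5, -8.8, 0.1166, 0.0006, 0.0003], [3.3, -22.4, -6.3, 0.1166, 0.0006, 0.0003], [3.3, -23.0, -3.6, 0.1166, 0.0006, 0.0003], [3.3, -23.2, -0.9, 0.1166, 0.0006, 0.0003]]
```

send_rows:
  series:
    - [0,-5.7,-22.6,0.117,0.0005,0]
    - [2,-8.3,-21.7,0.117,0.0005,0]
    - [3.3,-10.8,-20.6,0.117,0.0005,0]
    - [3.3,-13.1,-19.2,0.117,0.0005,0]
    - [3.3,-15.2,-17.6,0.117,0.0005,0]
    - [3.3,-17.2,-15.7,0.117,0.0005,0]
    - [3.3,-18.9,-13.6,0.117,0.0005,0]
    - [3.3,-20.3,-11.3,0.117,0.0005,0]
    - [5,-21.5,-8.8,0.117,0.0005,0]
    - [5,-22.4,-6.3,0.117,0,0]
    - [6,-23.0,-3.6,0.117,0,0]
    - [6,-23.2,-0.9,0.117,0,0]
  fingers: 0.36

```text
time: 11.6
position: [0.5795, -0.2674, 0.2497]
eef_rot: [0.698, 0.1, 0.701, -0.102]
ft_force: [-0.1, 0.8, 0.1]
gripper_width: 0.0548
```

send_rows:
  series:
    - [0,0,0,0,0,0]
    - [0,0,0,0,0,0]

```text
time: 11.8
position: [0.5796, -0.2666, 0.25]
eef_rot: [0.698, 0.099, 0.702, -0.1]
ft_force: [0.6, 0.6, -0.2]
gripper_width: 0.0548
```

```bash
python3 - <<'E'
from h import *
st(); plan(.5827,-.2668,.163,74.1); grab('wrist','w4'); grab('top','t4')
z=load('t4'); P=cloud(z); V,U=np.mgrid[0:420,0:560]
m=(U>235)&(U<315)&(V>175)&(V<255)
for lo,hi in[(.037,.055),(.08,.096),(.122,.14)]:
    k=m&(P[...,2]>lo)&(P[...,2]<hi); p=P[k]; print(k.sum(),p.mean(0),p[:,:2].min(0),p[:,:2].max(0))
i=z['im'][160:290,220:420]; cv2.imwrite('pics/t4z.png',cv2.resize(i,None,fx=4,fy=4,interpolation=2))
E
```

```text
t 11.80 pos [ 579.6 -266.6  250. ] yaw 73.9 tilt 0.28 w 0.0548 F [ 0.6  0.6 -0.2] q [-0.55  0.53 -0.02  1.03 -0.   -0.26]
yaw now 73.9 dyaw 0.2 d [  3.1  -0.2 -87. ] mm n=3 t=11.80
[[29.0, 0.3, 1.1, -0.0013, -0.0015, 0.0008], [29.0, 0.3, 1.1, -0.0013, -0.0015, 0.0008], [29.0, 0.3, 1.1, -0.0013, -0.0015, 0.0008]]
700 [0.62765926 0.00871804 0.0457371 ] [ 0.57192132 -0.05353856] [0.70169333 0.07346132]
602 [0.63381421 0.00888194 0.0877178 ] [ 0.59137056 -0.03610549] [0.68409069 0.05397531]
270 [0.63647851 0.00905016 0.12925725] [ 0.61079987 -0.0300488 ] [0.66397237 0.048929  ]
```

View pics/w4.png

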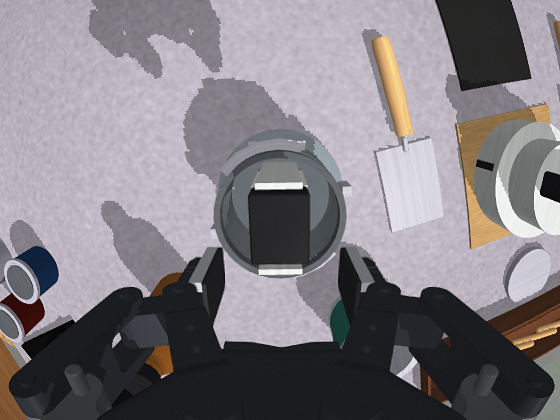

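View pics/t4z.png

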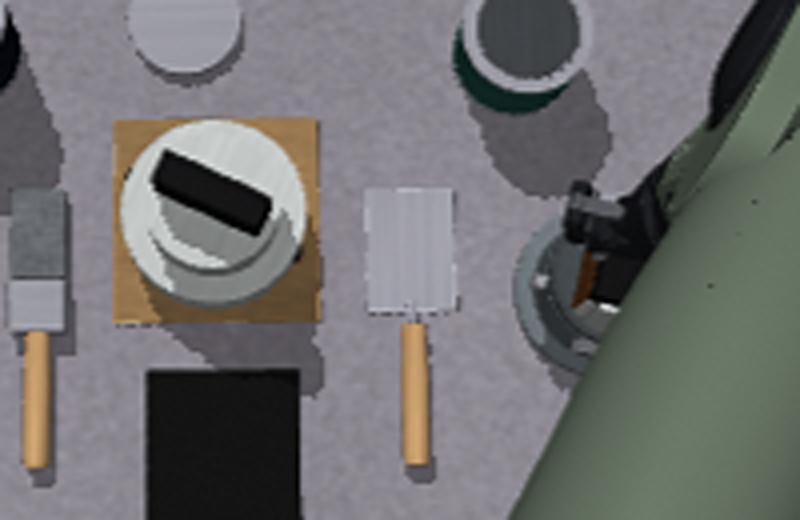

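The cover sits upright on the card at (0.637,0.009), and in the wrist view the head at (279,228) is centred between the pads. Going down.

send_rows:
  series:
    - [25,0.3,1.5,0,0,0]
    - [25,0.3,1.5,0,-0.002,0]
    - [20,0,0,0,-0.002,0.002]
    - [10,0,0,0,0,0]
    - [6,0,0,0,0,0]
    - [0,0,0,0,0,0]

```text
time: 12.5
position: [0.5831, -0.2666, 0.1649]
eef_rot: [0.7, 0.099, 0.7, -0.099]
ft_force: [-1.0, -0.1, 0.4]
gripper_width: 0.0546
```

```bash
python3 - <<'E'
from h import *
st(); plan(.5827,-.2668,.163,74.1)
E
```

```text
t 12.50 pos [ 583.1 -266.6  164.9] yaw 73.9 tilt 0.08 w 0.0546 F [-1.  -0.1  0.4] q [-0.54  0.6  -0.12  0.84 -0.   -0.26]
yaw now 73.9 dyaw 0.2 d [-0.4 -0.2 -1.9] mm n=1 t=12.50
[[1.9, -0.3, -0.3, -0.0034, 0.0008, 0.0012]]
```

send_rows:
  series:
    - [2,0,0,0,0,0]
    - [0,0,0,0,0,0]
    - [0,0,0,0,0,0]
    - [0,0,0,0,0,0]
    - [0,0,0,0,0,0]
  fingers: 1

```text
time: 13.0
position: [0.5838, -0.2679, 0.1644]
eef_rot: [0.701, 0.098, 0.699, -0.1]
ft_force: [-0.0, -2.2, 5.3]
gripper_width: 0.0392
```

send_rows:
  series:
    - [-5,0,0,0,0,0]
    - [-10,0,0,0,0,0]
    - [-15,0,0,0,0,0]
    - [-20,0,0,0,0,0]
    - [-25,0,0,0,0,0]
    - [-25,0,0,0,0,0]
    - [-25,0,0,0,0,0]
    - [-10,0,0,0,0,0]
    - [0,0,0,0,0,0]

```text
time: 13.9
position: [0.5833, -0.267, 0.2995]
eef_rot: [0.701, 0.098, 0.699, -0.1]
ft_force: [0.4, -0.3, -3.1]
gripper_width: 0.0392
```

```bash
python3 - <<'E'
from h import *
st(); plan(.473,.003,.298,90,n=11); grab('side','s5'); z=load('s5'); i=z['im'][100:300,220:420]; cv2.imwrite('pics/s5z.png',cv2.resize(i,None,fx=3,fy=3))
E
```

```text
t 13.90 pos [ 583.3 -267.   299.5] yaw 73.9 tilt 0.23 w 0.0392 F [ 0.4 -0.3 -3.1] q [-0.54  0.5   0.06  1.13 -0.   -0.26]
yaw now 73.9 dyaw 16.1 d [-110.3  270.    -1.5] mm n=11 t=13.90
[[0.0, 20.8, -16.5, -0.0256, 0.0003, 0.0002], [0.1, 21.2, -15.9, -0.0256, 0.0003, 0.0002], [0.1, 21.6, -15.4, -0.0256, 0.0003, 0.0002], [0.1, 22.0, -14.8, -0.0256, 0.0003, 0.0002], [0.1, 22.4, -14.2, -0.0256, 0.0003, 0.0002], [0.1, 22.7, -13.7, -0.0256, 0.0003, 0.0002], [0.1, 23.1, -13.1, -0.0256, 0.0003, 0.0002], [0.1, 23.4, -12.5, -0.0256, 0.0003, 0.0002], [0.1, 23.7, -11.9, -0.0256, 0.0003, 0.0002], [0.1, 24.0, -11.3, -0.0256, 0.0003, 0.0002], [0.1, 24.3, -10.7, -0.0256, 0.0003, 0.0002]]
```

View pics/s5z.png

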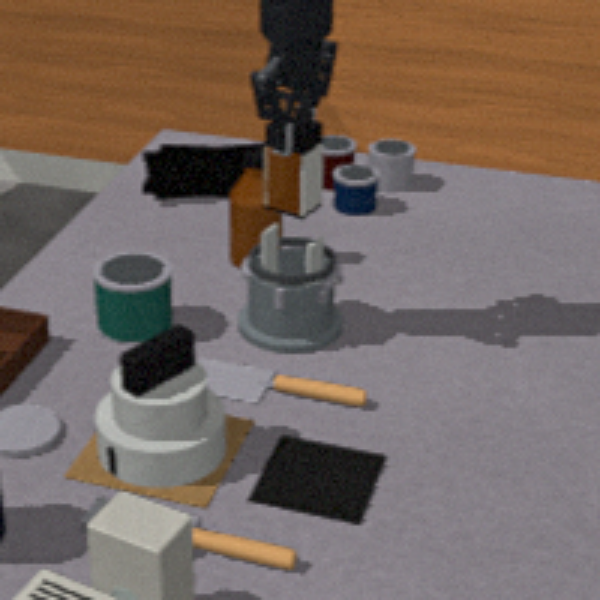

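The cell is held and clear of the pot. Carrying it to the mat.

send_rows:
  series:
    - [0,11,-9,-0.02,0,0]
    - [0,18,-14,-0.028,0,0]
    - [0,24,-18,-0.028,0,0]
    - [0,24,-17,-0.028,0,0]
    - [0,24.5,-16,-0.028,0,0]
    - [0,25,-15,-0.028,0,0]
    - [0,25,-14.5,-0.028,0,0]
    - [0,25,-14,-0.028,0,0]
    - [0,25,-13,-0.028,0,0]
    - [0,24,-12,-0.028,0,0]
    - [0,16,-6,-0.01,0,0]
    - [0,9,-3,0,0,0]

```text
time: 15.15
position: [0.4663, 0.005, 0.296]
eef_rot: [0.706, -0.001, 0.708, 0.0]
ft_force: [0.1, 0.5, -2.6]
gripper_width: 0.0391
```

send_rows:
  series:
    - [20,0,0,0,0,0]
    - [30,0,0,0,0,0]
    - [30,0,0,0,0,0]
    - [30,0,0,0,0,0]
    - [15,0,0,0,0,0]
    - [8,0,0,0,0,0]
    - [0,0,0,0,0,0]

```text
time: 15.85
position: [0.4673, 0.0033, 0.1632]
eef_rot: [0.706, -0.0, 0.708, -0.001]
ft_force: [0.5, 0.8, -3.1]
gripper_width: 0.0392
```

```bash
python3 - <<'E'
from h import *
st(); plan(.468,.003,.149,90)
E
```

```text
t 15.85 pos [467.3   3.3 163.2] yaw 90.0 tilt 0.14 w 0.0392 F [ 0.5  0.8 -3.1] q [-0.15  0.33 -0.6   0.65 -0.   -0.15]
yaw now 90.0 dyaw 0.0 d [  0.7  -0.3 -14.2] mm n=1 t=15.85
[[14.2, -0.3, 0.8, -0.0003, -0.002, 0.0013]]
```

send_rows:
  series:
    - [6,0,0,0,-0.002,0]
    - [4,0,0,0,0,0]
    - [2,0,0,0,0,0]
    - [1.5,0,0,0,0,0]
    - [1,0,0,0,0,0]
    - [0,0,0,0,0,0]

```text
time: 16.45
position: [0.4682, 0.0034, 0.1501]
eef_rot: [0.708, -0.001, 0.706, -0.0]
ft_force: [-0.9, 0.1, -2.8]
gripper_width: 0.0391
```

send_rows:
  series:
    - [1,0,0,0,0,0]
    - [1,0,0,0,0,0]
    - [0,0,0,0,0,0]

```text
time: 16.75
position: [0.4684, 0.0034, 0.1484]
eef_rot: [0.708, -0.001, 0.706, -0.001]
ft_force: [-0.7, 0.4, 1.2]
gripper_width: 0.0393
```

send_rows:
  series:
    - [0.5,0,0,0,0,0]
    - [0,0,0,0,0,0]

```text
time: 16.95
position: [0.4685, 0.0033, 0.1483]
eef_rot: [0.708, -0.001, 0.706, -0.001]
ft_force: [-1.9, -0.8, 6.8]
gripper_width: 0.0394
```

send_rows:
  series:
    - [0,0,0,0,0,0]
    - [0,0,0,0,0,0]
    - [0,0,0,0,0,0]
    - [0,0,0,0,0,0]
    - [0,0,0,0,0,0]
  fingers: 0

```text
time: 17.45
position: [0.4681, 0.0034, 0.1474]
eef_rot: [0.708, -0.001, 0.706, -0.0]
ft_force: [-0.3, -0.6, 0.2]
gripper_width: 0.0852
```

send_rows:
  series:
    - [-15,0,0,0,0,0]
    - [-25,0,0,0,0,0]
    - [-35,0,0,0,0,0]
    - [-25,0,0,0,0,0]
    - [0,0,0,0,0,0]

```text
time: 17.95
position: [0.4699, 0.0033, 0.2508]
eef_rot: [0.71, -0.001, 0.704, -0.001]
ft_force: [0.5, -0.6, -0.2]
gripper_width: 0.0853
```

```bash
python3 - <<'E'
from h import *
st(); plan(.468,.003,.245,0,n=12); grab('wrist','w6'); grab('side','s6'); z=load('s6'); i=z['im'][180:380,200:400]; cv2.imwrite('pics/s6z.png',cv2.resize(i,None,fx=3,fy=3))
E
```

```text
t 17.95 pos [469.9   3.3 250.8] yaw 90.0 tilt 0.55 w 0.0853 F [ 0.5 -0.6 -0.2] q [-0.15  0.22 -0.48  0.86 -0.   -0.15]
yaw now 90.0 dyaw -90.0 d [-1.9 -0.3 -5.8] mm n=12 t=17.95
[[0.5, -0.0, -0.2, 0.1309, 0.0008, -0.0004], [0.5, -0.0, -0.2, 0.1309, 0.0008, -0.0004], [0.5, -0.1, -0.2, 0.1309, 0.0008, -0.0004], [0.5, -0.1, -0.1, 0.1309, 0.0008, -0.0004], [0.5, -0.1, -0.1, 0.1309, 0.0008, -0.0004], [0.5, -0.1, -0.1, 0.1309, 0.0008, -0.0004], [0.5, -0.1, -0.1, 0.1309, 0.0008, -0.0004], [0.5, -0.1, -0.1, 0.1309, 0.0008, -0.0004], [0.5, -0.2, -0.1, 0.1309, 0.0008, -0.0004], [0.5, -0.2, -0.0, 0.1309, 0.0008, -0.0004], [0.5, -0.2, -0.0, 0.1309, 0.0008, -0.0004], [0.5, -0.2, 0.0, 0.1309, 0.0008, -0.0004]]
```

View pics/w6.png

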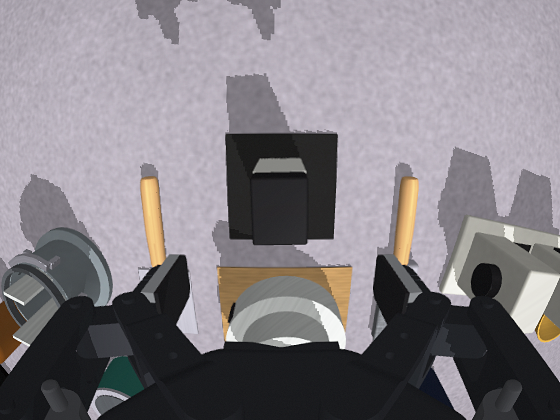

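View pics/s6z.png

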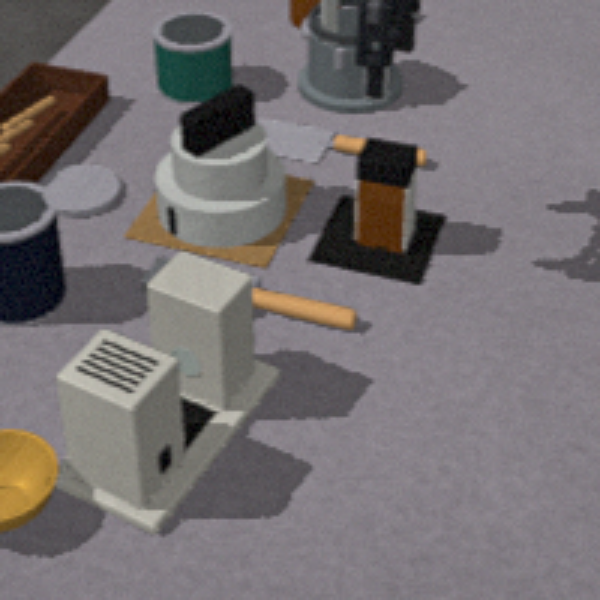

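The cell stands upright in the middle of the mat, released (head at (279,208) in the wrist view). Turning the jaws 90°.

send_rows:
  series:
    - [0,0,0,0.131,0.001,0]
    - [0,0,-1,0.131,0.001,0]
    - [0,0,-1,0.131,0.001,0]
    - [0,0,0,0.131,0.001,0]
    - [0,0,0,0.131,0.001,0]
    - [0,0,0,0.131,0.001,0]
    - [0,0,0,0.131,0.001,0]
    - [0,0,0,0.131,0,0]
    - [0,0,0,0.131,0,0]
    - [0,0,0,0.131,0,0]
    - [0,0,0,0.131,0,0]
    - [0,0,0,0.131,0,0]

```text
time: 19.25
position: [0.465, 0.0041, 0.2458]
eef_rot: [-0.496, -0.501, -0.5, 0.503]
ft_force: [-0.1, 0.4, -0.1]
gripper_width: 0.0854
```

send_rows:
  series:
    - [0,0,0,0,0,0]
    - [0,0,0,0,0,0]

```text
time: 19.45
position: [0.4653, 0.004, 0.2464]
eef_rot: [0.499, 0.499, 0.502, -0.5]
ft_force: [-0.6, -0.4, 0.2]
gripper_width: 0.0852
```

```bash
python3 - <<'E'
from h import *
st(); plan(.468,.003,.15,0); grab('wrist','w7')
E
```

```text
t 19.45 pos [465.3   4.  246.4] yaw 0.1 tilt 0.32 w 0.0852 F [-0.6 -0.4  0.2] q [-0.15  0.23 -0.49  0.86  0.    1.42]
yaw now 0.1 dyaw -0.1 d [  2.7  -1.  -96.4] mm n=3 t=19.45
[[32.1, 1.1, 0.4, 0.0005, -0.0006, 0.0018], [32.1, 1.0, 0.4, 0.0005, -0.0006, 0.0018], [32.1, 1.0, 0.4, 0.0005, -0.0006, 0.0018]]
```

View pics/w7.png

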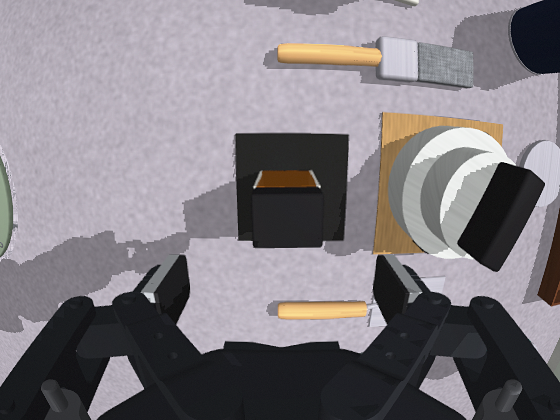

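send_rows:
  series:
    - [30,1.5,0.5,0,0,0.003]
    - [30,1.5,0.5,0,0,0.003]
    - [22,0.5,0,0,0,0]
    - [10,0,0,0,0,0]
    - [6,0,0,0,0,0]
    - [0,0,0,0,0,0]

```text
time: 20.1
position: [0.4693, 0.0031, 0.1493]
eef_rot: [0.5, 0.501, 0.5, -0.499]
ft_force: [-0.1, -0.0, 0.8]
gripper_width: 0.0853
```

```bash
python3 - <<'E'
from h import *
st(); plan(.468,.003,.148,0)
E
```

```text
t 20.10 pos [469.3   3.1 149.3] yaw -0.0 tilt 0.15 w 0.0853 F [-0.1 -0.   0.8] q [-0.15  0.35 -0.61  0.61  0.    1.42]
yaw now -0.0 dyaw 0.0 d [-1.3 -0.1 -1.3] mm n=1 t=20.10
[[1.3, -1.3, 0.1, -0.0004, -0.0015, -0.0021]]
```

send_rows:
  series:
    - [1,-1,0,0,0,0]
    - [0,0,0,0,0,0]
    - [0,0,0,0,0,0]
    - [0,0,0,0,0,0]
    - [0,0,0,0,0,0]
    - [0,0,0,0,0,0]
  fingers: 1

```text
time: 20.7
position: [0.4687, 0.0031, 0.1496]
eef_rot: [0.501, 0.502, 0.499, -0.499]
ft_force: [-1.7, -0.4, 5.0]
gripper_width: 0.0491
```

send_rows:
  series:
    - [-5,0,0,0,0,0]
    - [-10,0,0,0,0,0]
    - [-20,0,0,0,0,0]
    - [-30,0,0,0,0,0]
    - [-30,0,0,0,0,0]
    - [-30,0,0,0,0,0]
    - [-20,0,0,0,0,0]
    - [-10,0,0,0,0,0]
    - [0,0,0,0,0,0]

```text
time: 21.6
position: [0.4685, 0.0028, 0.3049]
eef_rot: [0.501, 0.502, 0.499, -0.499]
ft_force: [0.5, -0.5, -3.7]
gripper_width: 0.0487
```

```bash
python3 - <<'E'
from h import *
st(); grab('wrist','w8');grab('top','t8');grab('side','s8')
z=load('t8'); i=z['im'][190:290,115:225]; cv2.imwrite('pics/t8z.png',cv2.resize(i,None,fx=6,fy=6,interpolation=2))
V,U=np.mgrid[0:420,0:560]
# average two depth frames; upper housings: fit
P=cloud(z); b=(U>120)&(U<215)&(V>205)&(V<275)
m=(b&(P[...,2]>.108)&(P[...,2]<.13)).astype(np.uint8)
n,lab,stt,ce=cv2.connectedComponentsWithStats(m)
for i in range(1,n):
    if stt[i,4]>100:
        p=P[lab==i]; r=cv2.minAreaRect((p[:,:2]*1000).astype(np.float32)); print(p.mean(0),r)
E
```

```text
t 21.60 pos [468.5   2.8 304.9] yaw -0.1 tilt 0.32 w 0.0487 F [ 0.5 -0.5 -3.7] q [-0.15  0.17 -0.4   1.    0.    1.42]
[0.57690487 0.35531442 0.11790432] ((577.882568359375, 356.3055419921875), (63.263092041015625, 69.9414291381836), 79.32901763916016)
[0.55760763 0.2453093  0.11775542] ((558.3571166992188, 245.9165802001953), (53.4672966003418, 70.36070251464844), 80.07180786132812)
```

View pics/w8.png

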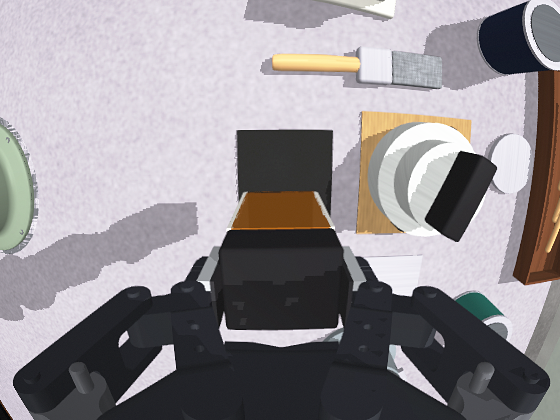

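View pics/t8z.png

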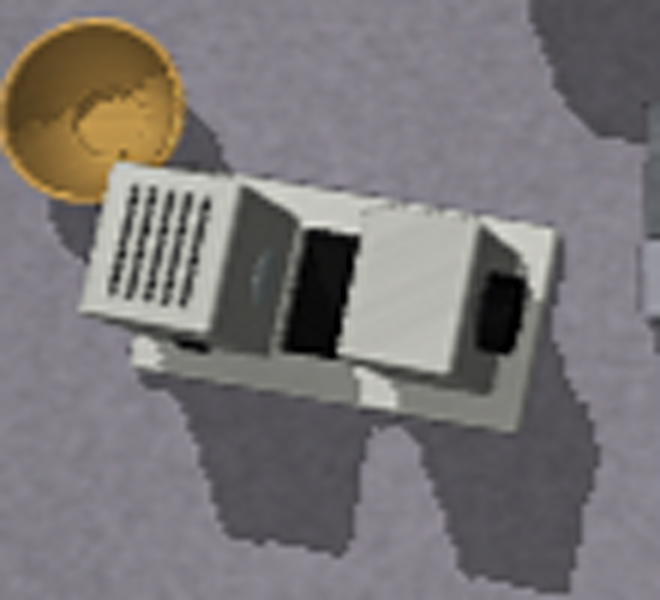

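The gripper holds the cell square (head at (281,280) in the wrist view), and the viewer's yaw measures -10° with its stage at about (0.567,0.298). Moving over it.

```bash
python3 - <<'E'
from h import *
plan(.567,.298,.300,-10,n=12)
E
```

```text
yaw now -0.1 dyaw -9.9 d [ 99.8 295.   -2.3] mm n=12 t=21.75
[[0.2, 8.3, -24.6, 0.0145, -0.0001, -0.0], [0.2, 7.9, -24.7, 0.0145, -0.0001, -0.0], [0.2, 7.6, -24.8, 0.0145, -0.0001, -0.0], [0.2, 7.2, -24.9, 0.0145, -0.0001, -0.0], [0.2, 6.9, -25.0, 0.0145, -0.0001, -0.0], [0.2, 6.5, -25.1, 0.0145, -0.0001, -0.0], [0.2, 6.1, -25.2, 0.0145, -0.0001, -0.0], [0.2, 5.8, -25.3, 0.0145, -0.0001, -0.0], [0.2, 5.4, -25.4, 0.0145, -0.0001, -0.0], [0.2, 5.0, -25.5, 0.0145, -0.0001, -0.0], [0.2, 4.7, -25.5, 0.0145, -0.0001, -0.0], [0.2, 4.3, -25.6, 0.0145, -0.0001, -0.0]]
```

send_rows:
  series:
    - [0,5,-15,0.0145,0,0]
    - [0,8,-25,0.0145,0,0]
    - [0,8,-27,0.0145,0,0]
    - [0,8,-28,0.0145,0,0]
    - [0,8,-28,0.0145,0,0]
    - [0,7,-28,0.0145,0,0]
    - [0,7,-28,0.0145,0,0]
    - [0,7,-28,0.0145,0,0]
    - [0,6,-28,0.0145,0,0]
    - [0,5,-28,0.0145,0,0]
    - [0,4,-23,0.0145,0,0]
    - [0,3,-15.5,0.0145,0,0]

```text
time: 22.95
position: [0.5675, 0.2991, 0.3018]
eef_rot: [-0.454, -0.542, -0.455, 0.542]
ft_force: [0.4, 0.4, -2.9]
gripper_width: 0.0492
```

send_rows:
  series:
    - [0,0,0,0,0,0]
    - [0,0,0,0,0,0]

```text
time: 23.15
position: [0.5672, 0.2973, 0.3023]
eef_rot: [-0.455, -0.542, -0.455, 0.542]
ft_force: [0.2, -0.4, -2.4]
gripper_width: 0.0487
```

```bash
python3 - <<'E'
from h import *
st(); plan(.567,.298,.270,-10); grab('wrist','w9');grab('side','s9')
z=load('s9'); i=z['im'][200:400,180:380]; cv2.imwrite('pics/s9z.png',cv2.resize(i,None,fx=3,fy=3))
E
```

```text
t 23.15 pos [567.2 297.3 302.3] yaw -10.0 tilt 0.02 w 0.0487 F [ 0.2 -0.4 -2.4] q [ 0.37  0.5   0.07  1.14 -0.    2.11]
yaw now -10.0 dyaw -0.0 d [ -0.2   0.7 -32.3] mm n=1 t=23.15
[[32.3, -0.4, -0.6, 0.0002, 0.0003, 0.0001]]
```

View pics/w9.png

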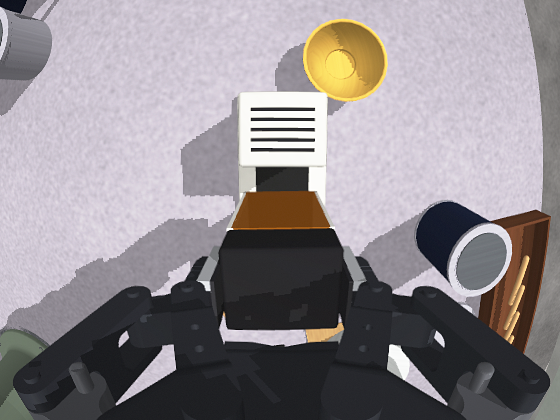

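View pics/s9z.png

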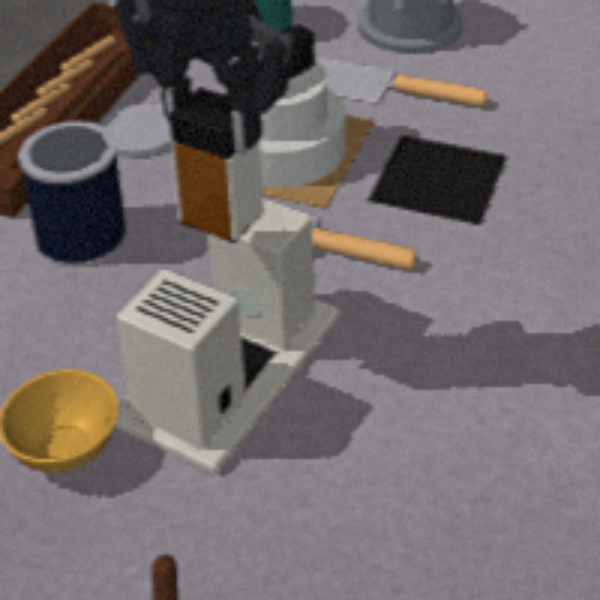

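```bash
python3 - <<'E'
from h import *
z=load('w9'); fx,fy,cx,cy=z['k']
def fr(u,v,h):
    a=np.array([(u-cx)/fx,-(v-cy)/fy]); r=np.hypot(*a); d=np.array([a[0]/r*np.sin(r),a[1]/r*np.sin(r),-np.cos(r)])
    d=rot(z['o']).apply(d); return z['eye']+d*(h-z['eye'][2])/d[2]
th=np.radians(-10); ex=np.array([np.cos(th),np.sin(th)]); ey=np.array([-np.sin(th),np.cos(th)])
for u,v in[(242,166),(282,166),(323,166),(239,95),(325,95)]:
    p=fr(u,v,.118)[:2]-[.5672,.2973]; print(u,v,'rel TCP along x %.4f y %.4f'%(p@ex,p@ey))
# cell lower edge, z= .3023-.1456
for u,v in[(246,192),(318,192)]:
    p=fr(u,v,.157)[:2]-[.5672,.2973]; print('cell bottom',u,v,'x %.4f y %.4f'%(p@ex,p@ey))
E
```

```text
242 166 rel TCP along x -0.0313 y 0.0300
282 166 rel TCP along x 0.0003 y 0.0298
323 166 rel TCP along x 0.0327 y 0.0300
239 95 rel TCP along x -0.0328 y 0.0859
325 95 rel TCP along x 0.0335 y 0.0860
cell bottom 246 192 x -0.0243 y 0.0179
cell bottom 318 192 x 0.0247 y 0.0179
```

The wrist rays agree with the top view to within 2 mm, so I shift 2 mm toward the lamp and go down.

send_rows:
  series:
    - [20,0,-1.5,0,0,0]
    - [25,0,-1,0,0,0]
    - [25,0,0,0,0,0]
    - [25,0,0,0,0,0]
    - [20,0,0,0,0,0]
    - [12,0,0,0,0,0]
    - [7,0,0,0,0,0]
    - [0,0,0,0,0,0]

```text
time: 24.05
position: [0.5685, 0.2998, 0.1697]
eef_rot: [0.454, 0.543, 0.454, -0.541]
ft_force: [-0.1, 0.2, -3.0]
gripper_width: 0.049
```

```bash
python3 - <<'E'
from h import *
st(); plan(.5675,.299,.1576,-10)
E
```

```text
t 24.05 pos [568.5 299.8 169.7] yaw -10.1 tilt 0.12 w 0.0490 F [-0.1  0.2 -3. ] q [ 0.37  0.6  -0.11  0.86  0.    2.12]
yaw now -10.1 dyaw 0.1 d [ -1.   -0.8 -12.1] mm n=1 t=24.05
[[12.1, -0.9, 1.0, -0.0009, -0.0013, -0.0016]]
```

send_rows:
  series:
    - [5,-0.5,0.5,0,0,0]
    - [4,0,0,0,0,0]
    - [1.5,0,0,0,0,0]
    - [1,0,0,0,0,0]
    - [0.5,0,0,0,0,0]
    - [0,0,0,0,0,0]

```text
time: 24.65
position: [0.5683, 0.2999, 0.1583]
eef_rot: [0.455, 0.543, 0.454, -0.541]
ft_force: [0.6, -0.1, -2.3]
gripper_width: 0.0489
```

send_rows:
  series:
    - [0.5,0,0,0,0,0]
    - [0.5,0,0,0,0,0]
    - [0.5,0,0,0,0,0]
    - [0,0,0,0,0,0]
    - [0,0,0,0,0,0]

```text
time: 25.15
position: [0.5683, 0.3, 0.1576]
eef_rot: [0.455, 0.543, 0.454, -0.54]
ft_force: [-2.4, -1.5, 5.3]
gripper_width: 0.0492
```

send_rows:
  series:
    - [0,0,0,0,0,0]
    - [0,0,0,0,0,0]
    - [0,0,0,0,0,0]
    - [0,0,0,0,0,0]
    - [0,0,0,0,0,0]
  fingers: 0

```text
time: 25.65
position: [0.5683, 0.2999, 0.1565]
eef_rot: [0.455, 0.543, 0.454, -0.541]
ft_force: [-0.1, 0.7, -1.7]
gripper_width: 0.0854
```

send_rows:
  series:
    - [-15,0,0,0,0,0]
    - [-25,0,0,0,0,0]
    - [-35,0,0,0,0,0]
    - [-35,0,0,0,0,0]
    - [-20,0,0,0,0,0]
    - [0,0,0,0,0,0]

```text
time: 26.25
position: [0.5694, 0.3004, 0.2905]
eef_rot: [0.455, 0.545, 0.453, -0.538]
ft_force: [0.3, 1.5, -0.8]
gripper_width: 0.0853
```

send_rows:
  series:
    - [0,-30,0,0,0,0]
    - [0,-40,0,0,0,0]
    - [0,-40,0,0,0,0]
    - [0,-40,0,0,0,0]
    - [0,-30,0,0,0,0]
    - [0,0,0,0,0,0]

```text
time: 26.85
position: [0.3864, 0.3309, 0.2849]
eef_rot: [-0.455, -0.541, -0.456, 0.541]
ft_force: [0.4, 0.3, 0.5]
gripper_width: 0.0857
```

```bash
python3 - <<'E'
from h import *
st(); grab('top','t10');grab('side','s10'); grab('wrist','w10')
z=load('t10'); i=z['im'][180:290,115:315]; cv2.imwrite('pics/t10z.png',cv2.resize(i,None,fx=4,fy=4,interpolation=2))
P=cloud(z); V,U=np.mgrid[0:420,0:560]; b=(U>120)&(U<215)&(V>205)&(V<275)
k=b&(P[...,2]>.10)&(P[...,2]<.13)&(z['im'].sum(-1)<130); p=P[k]; r=cv2.minAreaRect((p[:,:2]*1000).astype(np.float32)); print(k.sum(),p.mean(0),r)
z=load('s10'); i=z['im'][180:380,180:380]; cv2.imwrite('pics/s10z.png',cv2.resize(i,None,fx=3,fy=3))
E
```

```text
t 26.85 pos [386.4 330.9 284.9] yaw -9.8 tilt 0.06 w 0.0857 F [0.4 0.3 0.5] q [ 0.56  0.27 -0.33  0.98  0.    2.31]
302 [0.56700918 0.30126993 0.1117885 ] ((571.3897094726562, 326.1717529296875), (92.27950286865234, 49.95817184448242), 81.52073669433594)
```

View pics/t10z.png

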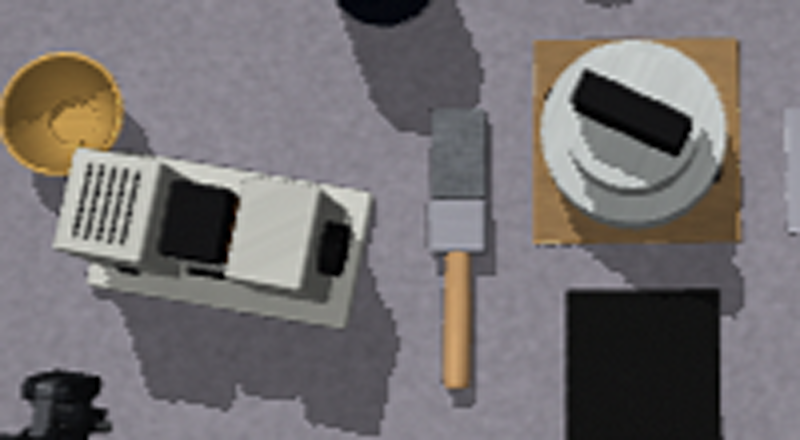

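View pics/s10z.png

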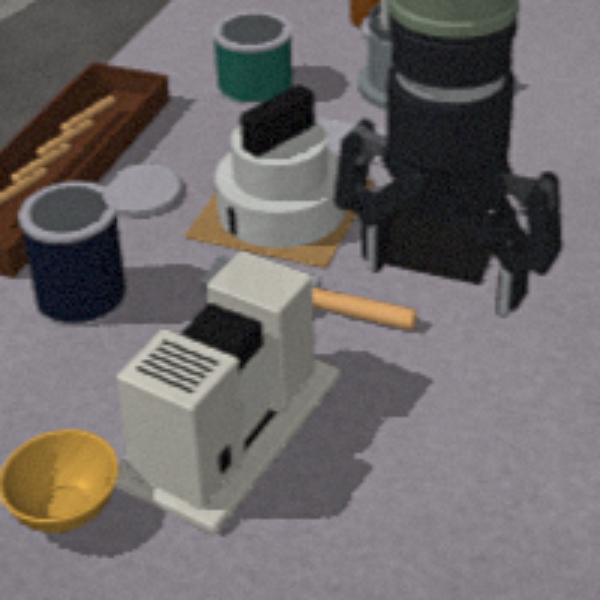

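View pics/w10.png

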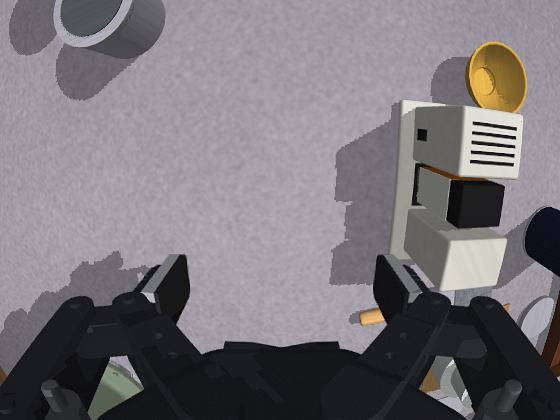

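```bash
python3 - <<'E'
from h import *
z=load('t10'); P=cloud(z); V,U=np.mgrid[0:420,0:560]; b=(U>152)&(U<177)&(V>220)&(V<250)
k=b&(P[...,2]>.102)&(P[...,2]<.13)&(z['im'].sum(-1)<110)
m=k.astype(np.uint8); n,lab,s,c=cv2.connectedComponentsWithStats(m); i=1+s[1:,4].argmax(); print(s[i],P[lab==i].mean(0))
cc=max(cv2.findContours((lab==i).astype(np.uint8),0,1)[0],key=len)[:,0].astype(float); p=onplane(z,cc[:,0],cc[:,1],.112)[:,:2]*1000
print(cv2.minAreaRect(p.astype(np.float32)))
th=np.radians(-10); ex=np.array([np.cos(th),np.sin(th)]); ey=np.array([-np.sin(th),np.cos(th)])
bb=(U>120)&(U<215)&(V>205)&(V<275)&(P[...,2]>.108)&(P[...,2]<.13)
q=P[bb&(z['im'].sum(-1)>330)][:,:2]*1000; qx=q@ex; qy=q@ey
print('head y',np.percentile(P[lab==i][:,:2]*1000@ey,[1,50,99]),'x',np.percentile(P[lab==i][:,:2]*1000@ex,[1,50,99]))
lo=qy[qy<392];hi=qy[qy>392]; print('faces',np.percentile(lo,[1,99]),np.percentile(hi,[1,99]),'x',np.percentile(qx,[1,50,99]))
print(ctrl.read_state()['time'])
E
```

```text
[155 225  18  21 279] [0.5666114  0.298653   0.11160576]
((566.9085693359375, 298.260986328125), (40.0553092956543, 49.90412902832031), 80.5772933959961)
head y [374.39598516 392.7229732  411.74088001] x [482.0577643  506.17842758 530.48935935]
faces [314.31834424 364.784193  ] [422.13760652 480.55071405] x [473.62950343 507.1563264  541.13834512]
27.0
```

```bash
python3 - <<'E'
from h import *
print(ctrl.finish_job())
E
```

```text
the job is handed in; nothing more can be done
None
```

I handed the job in after about 27 s of robot time, with every step done in order; `finish_job` gave no verdict. I pressed the cover down about 9 mm, turned it 80° anticlockwise, lifted it off and set it on the card. Then I stood the cell on the mat and let go, took it again by its other two sides, stood it in the viewer and let go.

**Last checks:**
- **Cover:** it lies right way up and level on the card, about 1 mm from the card's centre.
- **Cell:** its head is within about 1 mm of midway between the viewer's housings. It is about 1 mm off centre sideways and within about 1° of square to the light. Its top measures 112 mm above the bench, which means it is down on the stage.
- **Robot and bystanders:** the arm is well clear of everything. The bystanders look unmoved in the pictures, but I did not measure them.

**Disagreement:** before the final lowering, the wrist and top views differed by about 2 mm along the light path. I moved the cell 2 mm toward the lamp, and the final picture shows it centred. No check failed.

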